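Turn over a primed panel with the paint scraper

ROBOT

A 7-joint arm with a two-finger parallel gripper is mounted at the origin on a cart in front of the work surface, level with it; the furniture and walls round the work are solid. World frame = base frame: x ahead of the robot, y to its left, z up, the work surface at z = 0. Lengths are in m, angles in rad, forces in N, time in s.
With the tool pointing down it reaches from about 0.35 to 0.9 m from the base axis. Payload 8.1 kg.
Tool frame: the origin (TCP) lies midway between the tips of the shut fingers; the grasp point (between the pads) lies arm.grasp_offset behind it (arm.grasp_offset is the distance from the TCP to the grasp point, in m); z points along the fingers, y is the line along which they close (so a half turn about z gives the same grasp; the last joint's range is limited). The gripper opens to 92 mm and grips with 3 to 60 N. Pads are 19 mm wide; open, the fingers measure 130 mm over their backs; the gripper's body (75 mm by 190 mm) begins 47 mm behind the grasp point.
Start: joints at [1.227, 0.434, 0.025, 1.573, -0.012, 1.134, -0.075], TCP at [0.149, -0.607, 0.227] pointing down, gripper open.
Joint ranges: [-2.62, 2.62], [-0.44, 2.09], [-1.27, 1.32], [0.08, 2.57], [-1.32, 4.46], [0.12, 2], [-2.74, 2.74]. Speed limits (rad/s): [2.22, 2.22, 3.01, 3.01, 3.14, 3.14, 3.14].

INTERFACE

Orientations are given as a rotation vector (axis times angle).
In Python, from cell import observe, imaging, arm gives the robot as it stands.
- The arm moves only by the tool apply_moves, never from a script. Its argument "commands" is a list of rows, each a list of 5 numbers: the opening in per cent of the stroke, from 0 (shut) to 100 (fully open), then the shift along the world's x, y, z in units of 0.06 m (1.0 is 0.06 m), then the turn about the world's z in units of 0.5 rad (1.0 is 0.5 rad). A call has 1 to 12 rows; each row shifts and turns the commanded pose from where the row before left it; what a row does not reach is not made up. A row lasts 1/8 s, in which the tool goes at most 62.5 mm and 10.7 degrees, less where a joint would pass 70% of its speed; a pose out of reach is approached as far as the arm can. A call with a number of a shift or a turn outside -1 to 1 is refused whole. A call with a gripper value outside its range is refused whole. The fingers move at their own pace and stop on an object; "newtons" is the grip in N (left out, the last holds). Time passes only in rows, so rows that do not move let the fingers close. It gives the time, the measured TCP pose, the force, the opening and the grip force at its end, in the units of the state.
- observe(): the state, without advancing time (a new reading comes with each control period).
- imaging.get_image(name): name is "scene" or "top"; returns (picture, depth): 384x512x3 uint8, red, green, blue; 384x512 float32, m along the optical axis (not along the pixel's ray), 0 where there is no reading.
- imaging.camera_params(name): a dict with "camera_matrix" (3x3 intrinsics, pixels), "origin" and "rotation" of the camera in the world. Camera axes: x right, y up, looking along -z (the intrinsics and any distortion apply to the point x, -y, -z); pixel columns grow to the right and rows downward; lengths in m; the calibration is good to about 2 mm. A picture is of the moment at which its call begins. camera_params takes no time and is no camera call.
- arm.sign_off(): hands the job in; it is judged then, once.
The state is a dict: "clock": time; "joints": joint angles; "dq": joint speeds; "joint_efforts": joint torques, N m; "position": TCP position; "ee_rot": TCP orientation; "force": force on the tool from outside, world axes, zero at the start; "ft_torque": the same for the moment, N m; "width": opening from 0.0 (shut) to 1.0 (fully open); "gripper_force": force on a finger pad.
Only numpy, scipy, OpenCV 4.12 (cv2) and the standard library are available. Lean on these libraries where they do the work, as an engineer would, in place of code of your own. Each camera call takes 0.05 s, during which the arm holds its last target. There are 200 camera calls.

TASK

Pick up the paint scraper by its handle and, with its blade, flip the small white-primed panel over the step of the wooden turning board, so that it lies bare-wood side up on the raised ledge. Then push it with the blade home against the fence at the back of the ledge and press it there steadily for a second with about 7 N, so that it sits square, never pressing on panel or board with more than 12 N; lay the scraper back down flat on the bench, clear of the board. Never touch the panel with the gripper, do not toss it in the air, and leave the other things where they are.

Things in the scene. Friction and masses are not known exactly. Their poses are not given: they have to be found in the camera images.
- board: Wooden turning board fixed to the bench, 266 x 130 mm. Origin at bench level under the step, mid-width; x from the low front bed (robot side) to the fence, z up. In mm: bed x -140 to 0, its top 8 above the bench; upright step face at x = 0, 10 high; ledge x 0 to 126, its top at 18; across it a rigid, adjustable fence, 12 thick, its top at 28, clamped anywhere from x = 76 to 112 (front face): not measured, find it by feel or sight.
- panel: Loose panel 80 x 80 x 12 mm, 0.07 to 0.14 kg, on the bed 8 to 22 short of the step. Origin at its centre, z out of the white face (up at first). Edges bevelled on both faces: flats 64 x 64, bevel rising 3 over 8 mm to a rim 6 thick; so the rim's underside is 3 over the bed and a tip-down blade goes under. Flipped over the step it lands centred near board x 20. Home: centre 40 before the fence, z 24.
- scraper: Loose paint scraper, yellow handle, thin steel blade; 166 mm long, 0.06 kg, flat on the bench. Origin on its underside at mid-length; blade points along its -y, handle along +y, z up. Handle 24 wide (x), 18 high, y -9 to 83. Blade 36 wide, at most 2 thick (z 0 to 2), y -83 to -5. Held by the handle it yields a little in the grip: the tip may give some 3 mm per newton up or down.
- scraper_grip (a point): Where to hold the scraper: the handle's centre, 30 along +y from the scraper's origin, 9 above its underside, 113 behind the blade's tip.
- scraper_tip (a point): Middle of the blade's front edge, 83 along -y from the scraper's origin, 1 above its underside.
Things that resemble listed ones, but are neither listed nor needed, are in the scene too. There is more than one size of the scraper; the job needs the larger.

How it is judged:
By the outcome, as a careful person would: the job done as asked, in the order asked, and still so for the second after the job is handed in, with the robot touching nothing.
It also fails if it takes over 72 s, if anything falls off the work surface, if the arm or the gripper's body presses on something with over 40 N, if the wrist force passes 120 N, or if a joint passes its speed limit or range.

## Working session

There is one attempt and no reset: what is moved stays moved. The work goes in short steps, Python scripts to look and compute and a tool call to move; the robot and the scene stay as the last step left them, time stands still between calls to the robot, and variables do not carry over. Pictures are saved under pics/ and viewed, at most 10 in all, crops included, and the job is handed in when it is done.

Besides the shell and the picture viewer there is one more tool, called after "Call:" as name([rows], argument=value, ...), one row to a line, values as JSON. apply_moves: Moves the arm, as the interface text tells. Its arguments: {"type":"object","properties":{"commands":{"type":"array"},"newtons":{"type":"number"}},"required":["commands"]}

```bash
mkdir -p pics; cat > h.py <<'E'
import numpy as np, cv2
from cell import observe, imaging, arm
def snap(n,f):
    im,d=imaging.get_image(n); cv2.imwrite('pics/'+f,cv2.cvtColor(im,cv2.COLOR_RGB2BGR)); np.savez('pics/'+f+'.npz',im=im,d=d); return im,d
def ray(n,u,v):
    p=imaging.camera_params(n);K=np.array(p['camera_matrix']);R=np.array(p['rotation']);o=np.array(p['origin'])
    x=np.linalg.solve(K,[u,v,1.]);return o,R@np.array([x[0],-x[1],-x[2]])
def onz(n,u,v,z):
    o,d=ray(n,u,v);return o+d*(z-o[2])/d[2]
def proj(n,P):
    p=imaging.camera_params(n);K=np.array(p['camera_matrix']);R=np.array(p['rotation']);o=np.array(p['origin'])
    c=R.T@(np.array(P)-o);q=K@np.array([c[0],-c[1],-c[2]]);return q[:2]/q[2]
E
python3 - <<'E'
from h import *
for n in('scene','top'):
    snap(n,n+'0.png');p=imaging.camera_params(n);print(n,{k:np.round(v,3).tolist() if not isinstance(v,str) else v for k,v in p.items()})
print(arm.grasp_offset);print(observe())
E
```

```text
scene {'camera_matrix': [[346.719, 0.0, 254.644], [0.0, 346.719, 191.736], [0.0, 0.0, 1.0]], 'origin': [0.167, 0.416, 0.593], 'rotation': [0.367, -1.099, -2.283]}
top {'camera_matrix': [[453.123, 0.0, 253.214], [0.0, 453.123, 188.263], [0.0, 0.0, 1.0]], 'origin': [0.367, -0.118, 0.917], 'rotation': [0.172, -0.186, -1.587]}
0.0188
{'clock': 0.1, 'joints': array([ 1.22739299,  0.43515805,  0.02497535,  1.57398894, -0.01156799,
        1.13402014, -0.07508464]), 'dq': array([ 0.00111471, -0.00372813,  0.00050303, -0.00211962,  0.00118294,
       -0.00012501, -0.00246325]), 'joint_efforts': array([ 2.84026399e-03, -6.69128823e+01,  9.88118649e-01, -3.15145576e+01,
       -6.04369864e-02,  3.75125441e-02,  5.37027319e-06]), 'position': array([ 0.14887979, -0.60653764,  0.22602719]), 'ee_rot': array([-3.11747509e+00, -3.77107258e-01,  5.16890258e-04]), 'force': array([ 0.44482068, -0.07688619,  0.03376347]), 'ft_torque': array([ 0.01653121, -0.01275262, -0.00175143]), 'gripper_force': 0.0, 'width': 0.9994746120872057}
```

View pics/top0.png

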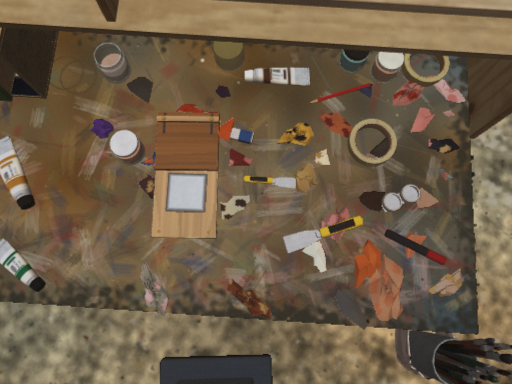

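View pics/scene0.png

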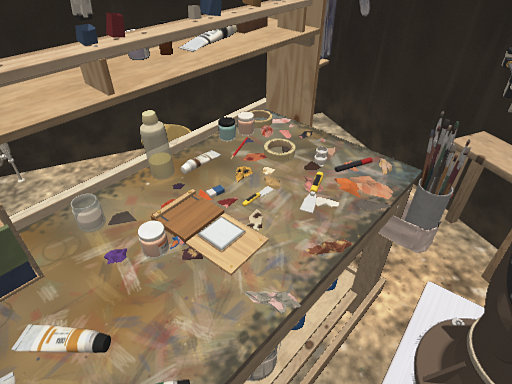

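Top view: the large scraper has its blade at (300,241) and handle at (342,228). The small scraper look-alike is at (270,181), and the black/red tool is at (415,247). The board spans (152–217, 112–238), the white panel is at (187,192) and the fence at about (187,118).

```bash
sed -i "s/R=np.array(p\['rotation'\])/R=cv2.Rodrigues(np.array(p['rotation'],float))[0]/" h.py
python3 - <<'E'
from h import *
z=np.load('pics/top0.png.npz');im=z['im'];d=z['d']
hsv=cv2.cvtColor(im,cv2.COLOR_RGB2HSV)
def comp(m,lo):
    n,l,s,c=cv2.connectedComponentsWithStats(m.astype(np.uint8));return [(l==i) for i in range(1,n) if s[i,4]>lo]
yel=(hsv[...,0]>18)&(hsv[...,0]<32)&(hsv[...,1]>170)&(hsv[...,2]>140)
for c in comp(yel,15):
    v,u=np.nonzero(c);r=cv2.minAreaRect(np.c_[u,v].astype(np.float32));w=onz('top',*r[0],.018)
    bx=[onz('top',*q,.014)[:2].round(4).tolist() for q in cv2.boxPoints(r)];print('yel',np.round(r[0],1),np.round(r[1],1),w.round(4),bx)
# panel
wh=(hsv[...,1]<45)&(hsv[...,2]>140);wh[:,:140]=0;wh[:150]=0;wh[260:]=0;wh[:,225:]=0
for c in comp(wh,300):
    v,u=np.nonzero(c);r=cv2.minAreaRect(np.c_[u,v].astype(np.float32))
    print('panel',r[0],r[1],r[2],[onz('top',*q,.017)[:2].round(4).tolist() for q in cv2.boxPoints(r)])
# depth-> world heights
p=imaging.camera_params('top')
for uv in[(187,192),(187,150),(187,228),(187,118),(342,228),(300,241),(187,105),(128,145),(60,300),(315,258),(187,40),(340,20)]:
    o,r=ray('top',*uv);print(uv,(o+r*d[uv[1],uv[0]]).round(4))
a=cv2.resize(im[100:270,140:380],None,fx=3.2,fy=3.2,interpolation=cv2.INTER_CUBIC)
cv2.imwrite('pics/crop0.png',cv2.cvtColor(a,cv2.COLOR_RGB2BGR))
E
```

```text
yel [304.3 131.6] [18.3  8.9] [ 0.6943 -0.2383  0.018 ] [[0.71, -0.2223], [0.7186, -0.2397], [0.6816, -0.2551], [0.6732, -0.2379]]
yel [282.3 139.7] [3.5 7.2] [ 0.6774 -0.1914  0.018 ] [[0.6817, -0.1838], [0.6836, -0.1989], [0.6758, -0.1997], [0.6739, -0.1846]]
yel [297.5 142. ] [11.7  2.2] [ 0.6717 -0.2229  0.018 ] [[0.6751, -0.2111], [0.6797, -0.2128], [0.671, -0.2357], [0.6664, -0.234]]
yel [249.5 178.5] [11.  5.] [ 0.5954 -0.121   0.018 ] [[0.5914, -0.1096], [0.602, -0.1098], [0.6015, -0.1324], [0.5909, -0.1322]]
yel [267.  179.5] [5. 8.] [ 0.5925 -0.1567  0.018 ] [[0.599, -0.1489], [0.5986, -0.1653], [0.588, -0.165], [0.5884, -0.1485]]
yel [353.1 222.1] [10.1 19.4] [ 0.5005 -0.3266  0.018 ] [[0.5057, -0.3061], [0.5162, -0.3446], [0.4965, -0.3489], [0.4861, -0.3106]]
yel [325.1 231.2] [9.2 9.5] [ 0.4836 -0.2693  0.018 ] [[0.4902, -0.2583], [0.4958, -0.2768], [0.4782, -0.2815], [0.4726, -0.2631]]
panel (185.817138671875, 191.92608642578125) (34.68232727050781, 34.30805969238281) 3.5763344764709473 [[0.5382, 0.0458], [0.6095, 0.0428], [0.6033, -0.0282], [0.5321, -0.0239]]
(187, 192) [0.5706 0.0069 0.0156]
(187, 150) [0.6601 0.0077 0.0157]
(187, 228) [0.4985 0.0079 0.0037]
(187, 118) [0.7272 0.0069 0.0252]
(342, 228) [ 0.4891 -0.3034  0.0186]
(300, 241) [ 0.4673 -0.2204 -0.0009]
(187, 105) [0.765  0.0099 0.0056]
(128, 145) [0.6576 0.1175 0.0633]
(60, 300) [ 0.3627  0.2568 -0.0021]
(315, 258) [ 0.4323 -0.2487  0.001 ]
(187, 40) [ 0.9249  0.0123 -0.0015]
(340, 20) [ 0.757  -0.2592  0.3212]
```

View pics/crop0.png

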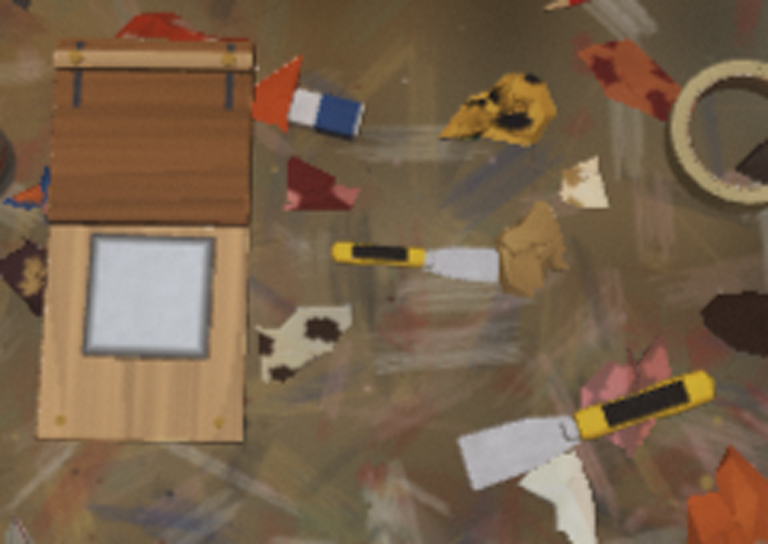

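The crop confirms the choice. The large scraper has its tip midpoint at crop (467,463) and its handle end at (710,386). The small one at (415,260) is a decoy. The board's step edge runs (50,222)–(249,224), and the panel spans (85,235)–(214,357).

```bash
python3 - <<'E'
from h import *
f=lambda x,y,z:onz('top',140+(x+.5)/3.2-.5,100+(y+.5)/3.2-.5,z)[:2]
pr=lambda n,*a:print(n,*[np.round(q,4) for q in a])
sl,sr=f(50,222,.018),f(249,224,.018);bl,br=f(38,438,.008),f(243,441,.008)
pr('step',sl,sr,(sl+sr)/2,np.linalg.norm(sl-sr));pr('bed',bl,br,(bl+br)/2,np.linalg.norm(bl-br))
ax=(sl+sr-bl-br)/2;print('len',np.linalg.norm(ax),'yaw axis',np.degrees(np.arctan2(ax[1],ax[0])))
for a,b in((sr,sl),(br,bl)):
    e=b-a;print('yaw edge',np.degrees(np.arctan2(-e[0],e[1])))
fl,fr=f(54,68,.028),f(251,70,.028);pr('fence front',fl,fr,'')
fl,fr=f(54,52,.028),f(251,52,.028);pr('fence back',fl,fr)
P=[f(*q,.013) for q in((92,235),(214,238),(208,357),(85,354))];pr('panel',*P,np.mean(P,0))
e=P[0]-P[1]+P[3]-P[2];print('panel yaw',np.degrees(np.arctan2(-e[0],e[1])))
t=f(467,463,.001);h=f(710,386,.009);pr('scraper',t,h,np.linalg.norm(t-h));e=h-t;a=np.arctan2(e[1],e[0]);print('hdl dir',np.degrees(a), 'grip',t+.113*np.array([np.cos(a),np.sin(a)]))
R=cv2.Rodrigues(observe()['ee_rot'])[0];print(R.round(3))
E
```

```text
step [0.6199 0.0721] [ 0.6157 -0.0556] [0.6178 0.0083] 0.1277
bed [0.4823 0.0783] [ 0.4774 -0.0502] [0.4798 0.014 ] 0.1286
len 0.13806375900097975 yaw axis -2.4042124520230455
yaw edge -1.8981967209197415
yaw edge -2.1914454698624537Traceback (most recent call last):
  File "<stdin>", line 9, in <module>
  File "<stdin>", line 3, in <lambda>
    return _wrapfunc(a, 'round', decimals=decimals, out=out)
    return _wrapit(obj, method, *args, **kwds)
    result = getattr(arr, method)(*args, **kwds)
numpy._core._exceptions._UFuncNoLoopError: ufunc 'multiply' did not contain a loop with signature matching types (dtype('<U1'), dtype('float64')) -> None
```

```bash
python3 - <<'E'
from h import *
f=lambda x,y,z:onz('top',140+(x+.5)/3.2-.5,100+(y+.5)/3.2-.5,z)[:2]
pr=lambda n,*a:print(n,*[np.round(q,4) for q in a])
pr('fence front',f(54,68,.028),f(251,70,.028));pr('fence back',f(54,52,.028),f(251,52,.028))
pr('ledge back',f(58,41,.018),f(250,40,.018))
P=[f(*q,.013) for q in((92,235),(214,238),(208,357),(85,354))];pr('panel',*P,np.mean(P,0))
e=P[0]-P[1]+P[3]-P[2];print('panel yaw',np.degrees(np.arctan2(-e[0],e[1])))
t=f(467,463,.001);h=f(710,386,.009);pr('scraper',t,h,np.linalg.norm(t-h));e=h-t;a=np.arctan2(e[1],e[0]);print('hdl dir',np.degrees(a), 'grip',t+.113*np.array([np.cos(a),np.sin(a)]))
print(cv2.Rodrigues(observe()['ee_rot'])[0].round(3))
# second view for scraper: handle yellow bits and steel blade in the scene
z=np.load('pics/scene0.png.npz');im=z['im']
a=cv2.resize(im[130:290,140:340],None,fx=4,fy=3.75,interpolation=cv2.INTER_CUBIC)
cv2.imwrite('pics/crop1.png',cv2.cvtColor(a,cv2.COLOR_RGB2BGR))
for P in([*t,.001],[*h,.009],[.6178,.0083,.018],[.6199,.0721,.018],[.6157,-.0556,.018]):print(proj('scene',P))
E
```

```text
fence front [0.721  0.0699] [ 0.7168 -0.0583]
fence back [0.7321 0.0702] [ 0.7293 -0.0583]
ledge back [0.744  0.0698] [ 0.7419 -0.0571]
panel [0.612  0.0459] [ 0.6082 -0.0326] [ 0.5305 -0.0288] [0.5342 0.0489] [0.5712 0.0084]
panel yaw -2.7556860109748396
scraper [ 0.461  -0.1908] [ 0.5052 -0.3461] 0.1614
hdl dir -74.12141072585729 grip [ 0.49191659 -0.29949876]
[[ 0.971  0.238 -0.   ]
 [ 0.238 -0.971  0.001]
 [-0.    -0.001 -1.   ]]
[305.53540555 211.20116491]
[320.05969212 174.25598817]
[206.33658593 223.82825007]
[186.26041797 239.04956663]
[224.63597467 209.95276071]
```

View pics/crop1.png

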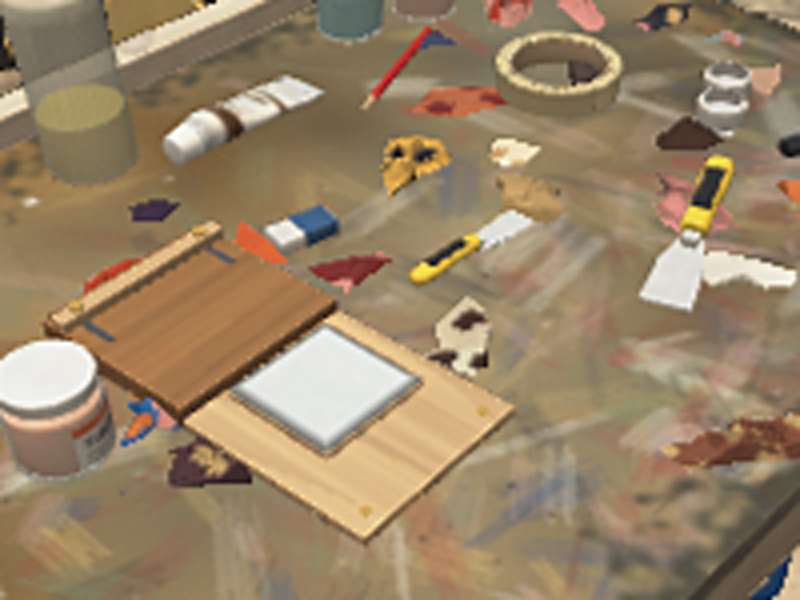

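Scene crop: the large scraper's tip is at (669,303), which matches the top view (306,211) within 2 px. Next I check for tall obstacles on the way, mainly the brush cup.

```bash
python3 - <<'E'
from h import *
H={}
for n in('scene','top'):
    d=np.load(f'pics/{n}0.png.npz')['d'];v,u=np.mgrid[0:384:2,0:512:2]
    p=imaging.camera_params(n);K=np.array(p['camera_matrix']);R=cv2.Rodrigues(np.array(p['rotation']))[0]
    dd=d[v,u];x=np.stack([(u-K[0,2])/K[0,0],-(v-K[1,2])/K[1,1],-np.ones(u.shape)],-1)*dd[...,None]
    W=(x@R.T+p['origin'])[dd>0]
    m=(W[:,0]>0.05)&(W[:,0]<.8)&(abs(W[:,1]+.25)<.55)
    for q in W[m]:
        k=(int(q[0]//.05),int(q[1]//.05));H[k]=max(H.get(k,-9),q[2])
print('y    ',*[f'{j*5:4d}' for j in range(-16,6)])
for i in range(1,16):print(f'x{i*5:3d}',*[f'{H[(i,j)]*100:4.0f}' if (i,j) in H else '   .' for j in range(-16,6)])
E
```

```text
y      -80  -75  -70  -65  -60  -55  -50  -45  -40  -35  -30  -25  -20  -15  -10   -5    0    5   10   15   20   25
x  5  -72  -72  -72  -72  -72  -71  -72  -72  -71  -71  -72  -72    0    2    3   25   24   20  -62  -62  -71  -72
x 10  -71  -71  -71  -71   24   24  -71  -71  -71  -71  -71  -72    0    0    2    2    2    2  -56  -62  -71  -71
x 15  -71  -71   34   32   31   31   15  -71  -71  -71  -71  -71  -62    0   -0   -0   -0    0  -62  -62  -71  -71
x 20  -71  -71   34  -71   11   19   21  -71  -71  -71  -71  -71  -72  -72  -71  -72  -71  -72  -71  -71  -72  -71
x 25  -71  -71  -71  -71    0   20   15    0    0    1  -52  -52  -71  -72  -72  -71  -72  -71  -71  -71  -71  -71
x 30  -71  -71    .    .    0    0    0    1    1    1    1    0    1    1    1    0    0    1    0    0    0  -72
x 35    .    .    .    .    0    1    1    1    2    1    1    0    0    2    2    0    1    2    0    0    0    3
x 40  -71  -71    .    .    0    1    2    2    1    1    1    1    0    0    0    0    0    1    0    0    0    3
x 45  -72  -72    .    .    0    1    2    2    2    2    2    1    1    1    0    1    1    1    0    0    0    0
x 50    .    .    .    .    0    0    2    3    2    2    1    0    0    1    1    2    2    2    0    0    0    0
x 55    .    .    .    .    0    1    3    3    3    0    1    1    2    2    1    2    2    1    1    0    0    0
x 60   38    .    .    .    0    1    1    3    3    3    1    1    0    2    2    2    2    2    7    5    0    0
x 65   38    .    .   40   40   33   33    3    2    3    1    1    1    2    2    2    2    6    7    7    0    0
x 70   38   38    .   40   41   41   41   42   43   43   41   45   45   41   41   41   33   33   32    1    1    0
x 75   18    .    .   27   28   38   33   42   41   43   41   41   45   41   41   41   46   49   41   41   41   33
```

The brush cup near (0.25,-0.5) reaches z 0.21 and lies on the straight path, so I rise first.

Call:
apply_moves([
  [60,0,0,0.8,0],
  [60,0,0,0.8,0],
  [60,0.57,0.51,0,0.32],
  [60,0.57,0.51,0,0.32],
  [60,0.57,0.51,0,0.32],
  [60,0.57,0.51,0,0.32],
  [60,0.57,0.51,0,0.32],
  [60,0.57,0.51,0,0.32],
  [60,0.57,0.51,0,0.32],
  [60,0.57,0.51,0,0.32],
  [60,0.57,0.51,0,0.32],
  [60,0.57,0.51,0,0.32],
], newtons=40)

```text
clock: 1.6
position: [0.4917, -0.2999, 0.3224]
ee_rot: [-1.896, -2.504, 0.0]
force: [0.2, -1.7, -0.3]
width: 0.602
gripper_force: 0.0
```

Call:
apply_moves([
  [60,0,0,-0.8,0],
  [60,0,0,-0.8,0],
  [60,0,0,-0.8,0],
  [60,0,0,-0.8,0],
  [60,0,0,-0.8,0],
  [60,0,0,-0.4,0],
  [60,0,0,-0.2,0],
])

```text
clock: 2.48
position: [0.4901, -0.3005, 0.0451]
ee_rot: [-1.901, -2.498, 0.0]
force: [-0.1, -0.5, 0.1]
width: 0.598
gripper_force: 0.0
```

```bash
python3 - <<'E'
from h import *
o=observe();print(o['position'],o['force'])
im,d=imaging.get_image('top');a=cv2.resize(im[160:300,250:420],None,fx=4,fy=4,interpolation=cv2.INTER_CUBIC)
im,_=imaging.get_image('scene');b=cv2.resize(im[120:260,230:400],None,fx=4,fy=4,interpolation=cv2.INTER_CUBIC)
c=np.hstack([a,b]);c=cv2.resize(c,(800,330));cv2.imwrite('pics/g1.png',cv2.cvtColor(c,cv2.COLOR_RGB2BGR))
E
```

```text
[ 0.49009944 -0.30053984  0.04506118] [-0.06706881 -0.5077531   0.10143944]
```

View pics/g1.png

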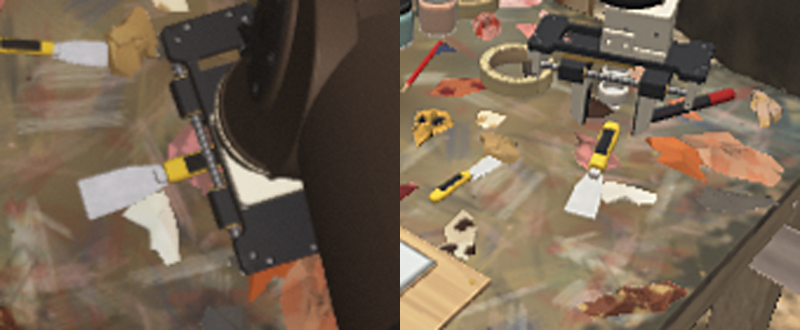

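Both views show the open fingers straddling the yellow handle, with the handle centred between them (left half (195,165), right half (608,140)). I lower in steps.

Call:
apply_moves([
  [60,0.02,0,-0.3,0],
  [60,0,0,-0.2,0],
  [60,0,0,-0.1,0],
  [60,0,0,-0.05,0],
  [60,0,0,0,0],
])

```text
clock: 3.2
position: [0.4923, -0.301, 0.0078]
ee_rot: [1.902, 2.5, 0.0]
force: [0.6, -0.2, -0.2]
width: 0.603
gripper_force: 0.0
```

Call:
apply_moves([
  [60,0,0,-0.04,0],
  [60,0,0,-0.03,0],
  [60,0,0,0,0],
  [15,0,0,0,0],
  [15,0,0,0,0],
  [15,0,0,0,0],
  [0,0,0,0,0],
  [0,0,0,0,0],
  [0,0,0,0,0],
], newtons=45)

```text
clock: 4.32
position: [0.4923, -0.301, 0.0036]
ee_rot: [1.902, 2.5, 0.0]
force: [-0.1, 0.7, 0.1]
width: 0.228
gripper_force: 45.0
```

Call:
apply_moves([
  [0,0,0,0.3,0],
  [0,0,0,0.8,0],
  [0,-0.155,0.44,0,-0.315],
  [0,-0.155,0.44,0,-0.315],
  [0,-0.155,0.44,0,-0.315],
  [0,-0.155,0.44,0,-0.315],
  [0,-0.155,0.44,0,-0.315],
  [0,-0.155,0.44,0,-0.315],
  [0,-0.155,0.44,0,-0.315],
  [0,-0.155,0.44,0,-0.315],
  [0,-0.155,0.44,0,-0.315],
  [0,-0.155,0.44,0,-0.315],
])

```text
clock: 5.82
position: [0.3993, -0.0359, 0.0706]
ee_rot: [-3.115, -0.408, -0.002]
force: [0.4, 0.1, -0.8]
width: 0.221
gripper_force: 45.0
```

Call:
apply_moves([
  [0,-0.155,0.44,0,-0.315],
  [0,-0.155,0.44,0,-0.315],
  [0,0,0,0,0],
  [0,0,0,0,0],
])

```text
clock: 6.32
position: [0.3812, 0.0157, 0.0702]
ee_rot: [-3.14, 0.073, -0.002]
force: [-0.0, -0.3, -1.0]
width: 0.226
gripper_force: 45.0
```

```bash
python3 - <<'E'
from h import *
o=observe();print(o['position'],o['force'],o['joints'].round(2),cv2.Rodrigues(o['ee_rot'])[0][:,0].round(3))
im,d=snap('top','t2.png');a=cv2.resize(im[140:320,120:260],None,fx=3.3,fy=3.3,interpolation=cv2.INTER_CUBIC)
im,_=snap('scene','s2.png');b=cv2.resize(im[160:340,140:340],None,fx=3.3,fy=3.3,interpolation=cv2.INTER_CUBIC)
c=np.hstack([a,b]);print(c.shape);c=cv2.resize(c,(800,int(800*c.shape[0]/c.shape[1])));cv2.imwrite('pics/g2.png',cv2.cvtColor(c,cv2.COLOR_RGB2BGR));print(c.shape)
E
```

```text
[0.38117165 0.01573957 0.07016508] [-0.03599291 -0.3083757  -1.01749056] [-0.21  0.28  0.04  2.32 -0.02  0.54 -1.78] [ 0.999 -0.047  0.001]
(594, 1122, 3)
(423, 800, 3)
```

View pics/g2.png

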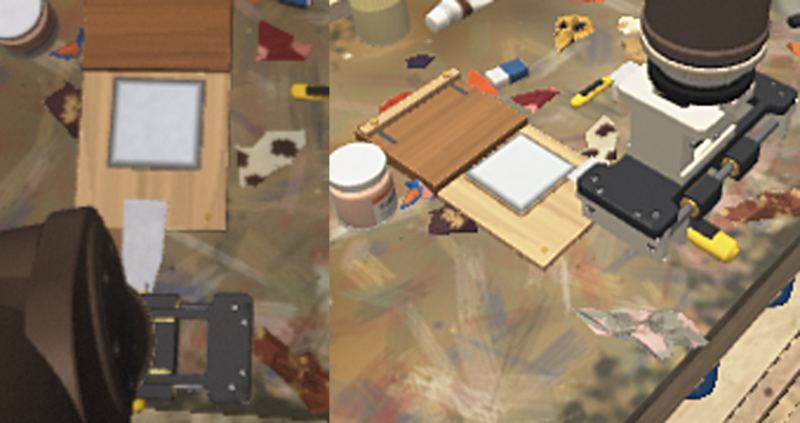

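The top view (left half) shows the blade edge at crop (123–166,200), square to the board and aligned just left of the panel's middle (155,123). I measure the tip with depth.

```bash
python3 - <<'E'
from h import *
z=np.load('pics/top'[:5]+'t2.png.npz');im=z['im'];d=z['d']
def P(u,v):
    o,r=ray('top',u,v);return o+r*d[int(round(v)),int(round(u))]
for v in range(222,264,5):
    print(v,[P(u,v).round(4).tolist() for u in(176,181,186)])
for a in((172.3,225.4),(190.5,225)):print(onz('top',*a,.067).round(4))
g=cv2.cvtColor(im,cv2.COLOR_RGB2GRAY);print(g[216:234,181]);print(g[232,164:198])
print([P(u,192).round(4).tolist() for u in(178,186,194)],P(186,228))
E
```

```text
222 [[0.5113, 0.0304, 0.0036], [0.5109, 0.0201, 0.0044], [0.5106, 0.0099, 0.0048]]
227 [[0.492, 0.0203, 0.065], [0.4916, 0.0106, 0.0664], [0.4913, 0.0011, 0.0671]]
232 [[0.4824, 0.02, 0.0661], [0.4822, 0.0106, 0.0657], [0.4821, 0.0013, 0.0652]]
237 [[0.4731, 0.02, 0.0647], [0.4729, 0.0106, 0.065], [0.4727, 0.0012, 0.0648]]
242 [[0.4638, 0.0201, 0.0638], [0.4632, 0.0102, 0.0671], [0.4631, 0.001, 0.0661]]
247 [[0.4542, 0.0195, 0.0667], [0.4542, 0.0105, 0.0643], [0.4539, 0.0011, 0.0647]]
252 [[0.4449, 0.0194, 0.0662], [0.4447, 0.0102, 0.0657], [0.4444, 0.0006, 0.0674]]
257 [[0.4356, 0.0192, 0.0669], [0.4354, 0.0099, 0.0669], [0.4353, 0.0009, 0.065]]
262 [[0.4123, -0.0135, 0.269], [0.4258, 0.0089, 0.073], [0.4308, 0.0102, -0.0025]]
[0.495 0.027 0.067]
[ 0.4949 -0.0074  0.067 ]
[147 147 147 147 149 147 147 148 156 182 189 189 189 190 187 190 190 189]
[157 159 158 159 159 159 161 163 176 187 185 185 185 187 187 188 190 190
 188 189 191 189 187 186 185 178 162 163 156 156 155 152 152 152]
[[0.5707, 0.025, 0.0171], [0.57, 0.0085, 0.0184], [0.5704, -0.0073, 0.0151]] [0.48914804 0.00081483 0.06883438]
```

Call:
apply_moves([
  [0,0,0,-0.4,0],
  [0,0,0,-0.3,0],
  [0,0,0,-0.2,0],
  [0,0,0,0,0],
])

```text
clock: 6.92
position: [0.3802, 0.0153, 0.015]
ee_rot: [3.14, -0.078, -0.003]
force: [0.2, -0.4, 0.2]
width: 0.225
gripper_force: 45.0
```

Call:
apply_moves([
  [0,0,0,-0.03,0],
  [0,0,0,-0.02,0],
  [0,0,0,0,0],
  [0,0,0,0,0],
])

```text
clock: 7.42
position: [0.3808, 0.0159, 0.0127]
ee_rot: [-3.141, 0.077, -0.001]
force: [0.1, 0.5, -1.8]
width: 0.223
gripper_force: 45.0
```

Call:
apply_moves([
  [0,0,0,-0.02,0],
  [0,0,0,-0.01,0],
  [0,0,0,0,0],
  [0,0,0,0,0],
])

```text
clock: 7.92
position: [0.3807, 0.0158, 0.0107]
ee_rot: [3.141, -0.077, 0.0]
force: [-0.0, -0.4, -0.1]
width: 0.223
gripper_force: 45.0
```

```bash
python3 - <<'E'
from h import *
F=[]
for i in range(4):
    im,d=imaging.get_image('top' if i%2 else 'scene');o=observe();F.append(np.r_[o['position'],o['force'],o['ft_torque']])
print(np.round(F,4))
E
```

```text
[[ 3.8060e-01  1.5800e-02  1.0700e-02 -1.1274e+00  1.6730e-01 -8.5160e-01
   5.7300e-02  8.4000e-03  3.3800e-02]
 [ 3.8060e-01  1.5800e-02  1.0700e-02  2.4620e-01 -3.3300e-02 -3.3400e-02
   4.2900e-02  2.4900e-02 -3.8600e-02]
 [ 3.8060e-01  1.5800e-02  1.0800e-02 -5.9500e-01  8.8690e-01 -6.0950e-01
   6.7300e-02 -5.5200e-02 -2.4200e-02]
 [ 3.8060e-01  1.5800e-02  1.0700e-02  5.3700e-01 -1.6732e+00 -4.5760e-01
  -1.8000e-02 -1.9900e-02 -3.0000e-04]]
```

Call:
apply_moves([
  [0,0.14,-0.005,0,0],
  [0,0.14,-0.005,0,0],
  [0,0.14,-0.005,0,0],
  [0,0.1,-0.004,0,0],
  [0,0.05,-0.002,0,0],
  [0,0.05,-0.002,0,0],
  [0,0,0,0,0],
])

```text
clock: 9.0
position: [0.418, 0.0144, 0.0108]
ee_rot: [3.141, -0.077, 0.0]
force: [-0.0, 0.3, 0.8]
width: 0.224
gripper_force: 45.0
```

```bash
cat >> h.py <<'E'
def look(tag=None):
    o=observe();print('tcp',o['position'].round(4),'F',o['force'].round(1),'clk',round(float(o['clock']),2))
    out={}
    im,d=imaging.get_image('top');F=[observe()['force']]
    z=im.astype(int);hsv=cv2.cvtColor(im,cv2.COLOR_RGB2HSV)
    wh=((hsv[...,1]<60)&(hsv[...,2]>95)&(hsv[...,2]<=255)).astype(np.uint8);m=np.zeros_like(wh);m[110:240,150:222]=1;wh*=m
    n,l,s,c=cv2.connectedComponentsWithStats(wh)
    for i in range(1,n):
        if s[i,4]>150:
            v,u=np.nonzero(l==i);r=cv2.minAreaRect(np.c_[u,v].astype(np.float32));q=cv2.boxPoints(r)
            print('blob',s[i].tolist(),[onz('top',*k,.015)[:2].round(4).tolist() for k in q],np.round(r[2],1))
    np.savez('pics/last.npz',im=im,d=d);return im,d
E
python3 - <<'E'
from h import *
look()
E
```

```text
tcp [0.418  0.0144 0.0108] F [-0.   0.3  0.8] clk 9.0
blob [166, 172, 41, 68, 1822] [[0.4781, 0.0519], [0.6153, 0.0471], [0.6089, -0.0327], [0.472, -0.0252]] 3.2
```

Call:
apply_moves([
  [0,0.04,-0.0015,0,0],
  [0,0.04,-0.0015,0,0],
  [0,0.04,-0.0015,0,0],
  [0,0.04,-0.0015,0,0],
  [0,0,0,0,0],
])

```text
clock: 9.68
position: [0.4278, 0.0141, 0.0108]
ee_rot: [3.141, -0.078, 0.001]
force: [-0.1, -0.0, 1.3]
width: 0.223
gripper_force: 45.0
```

```bash
python3 - <<'E'
from h import *
look()
E
```

```text
tcp [0.4278 0.0141 0.0108] F [-0.1 -0.   1.3] clk 9.68
blob [167, 170, 41, 70, 1731] [[0.4791, 0.052], [0.6218, 0.0454], [0.6145, -0.0341], [0.4722, -0.0247]] 3.8
```

Call:
apply_moves([
  [0,0.02,-0.001,0,0],
  [0,0.02,-0.001,0,0],
  [0,0.02,-0.001,0,0],
  [0,0,0,0,0],
])

```text
clock: 10.22
position: [0.4312, 0.0139, 0.0108]
ee_rot: [3.141, -0.077, 0.0]
force: [-2.7, 0.1, 1.2]
width: 0.224
gripper_force: 45.0
```

```bash
python3 - <<'E'
from h import *
im,_=look()
a=cv2.resize(im[150:245,145:230],None,fx=5.5,fy=5.5,interpolation=cv2.INTER_CUBIC)
im,_=imaging.get_image('scene');b=cv2.resize(im[190:285,180:280],None,fx=5.5,fy=5.5,interpolation=cv2.INTER_CUBIC)
c=np.hstack([a,b]);c=cv2.resize(c,(800,int(800*c.shape[0]/c.shape[1])));cv2.imwrite('pics/g3.png',cv2.cvtColor(c,cv2.COLOR_RGB2BGR));print(c.shape);print(observe()['force'])
E
```

```text
tcp [0.4312 0.0139 0.0108] F [-2.7  0.1  1.2] clk 10.22
blob [167, 170, 41, 69, 1661] [[0.4807, 0.0513], [0.6224, 0.0455], [0.6156, -0.0339], [0.4743, -0.0254]] 3.5
(410, 800, 3)
[-1.14880775  0.00427001  2.18236019]
```

View pics/g3.png

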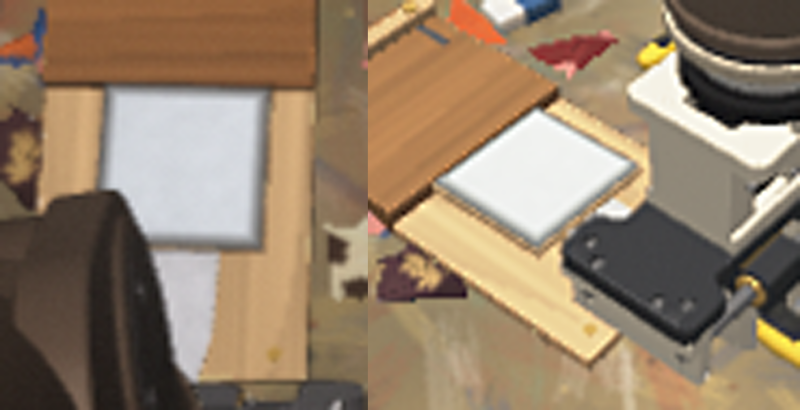

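The picture shows the panel's far edge on the step (left half, y≈85) with the blade under the near rim, centred at x≈187 on the panel's middle at 185. I push 2–3 mm deeper, then lift.

Call:
apply_moves([
  [0,0.02,-0.001,0,0],
  [0,0.02,-0.001,0.02,0],
  [0,0,0,0.03,0],
  [0,0,0,0,0],
])

```text
clock: 10.82
position: [0.4338, 0.0138, 0.0139]
ee_rot: [-3.141, 0.077, -0.001]
force: [0.0, 0.7, 0.1]
width: 0.224
gripper_force: 45.0
```

Call:
apply_moves([
  [0,0.006,0,0.08,0],
  [0,0.008,0,0.08,0],
  [0,0.015,0,0.08,0],
  [0,0.018,-0.001,0.08,0],
  [0,0.028,-0.001,0.077,0],
  [0,0.03,-0.001,0.076,0],
  [0,0.036,-0.002,0.072,0],
  [0,0.04,-0.002,0.07,0],
  [0,0,0,0,0],
])

```text
clock: 11.95
position: [0.4448, 0.0134, 0.051]
ee_rot: [-3.141, 0.078, -0.001]
force: [-1.0, 0.4, -0.7]
width: 0.224
gripper_force: 45.0
```

```bash
python3 - <<'E'
from h import *
im,_=look()
a=cv2.resize(im[150:245,145:230],None,fx=5.5,fy=5.5,interpolation=cv2.INTER_CUBIC)
im,_=imaging.get_image('scene');b=cv2.resize(im[190:285,180:280],None,fx=5.5,fy=5.5,interpolation=cv2.INTER_CUBIC)
c=np.hstack([a,b]);c=cv2.resize(c,(800,int(800*c.shape[0]/c.shape[1])));cv2.imwrite('pics/g4.png',cv2.cvtColor(c,cv2.COLOR_RGB2BGR));print(observe()['force'])
E
```

```text
tcp [0.4448 0.0134 0.051 ] F [-1.   0.4 -0.7] clk 11.95
blob [168, 170, 39, 24, 806] [[0.6181, 0.0465], [0.6163, -0.0317], [0.5677, -0.0317], [0.5695, 0.0456]] 90.0
blob [177, 196, 17, 33, 386] [[0.5628, 0.0272], [0.5621, -0.0053], [0.4966, -0.0056], [0.4973, 0.0263]] 90.0
[-1.13716825  0.08024665 -0.74806608]
```

View pics/g4.png

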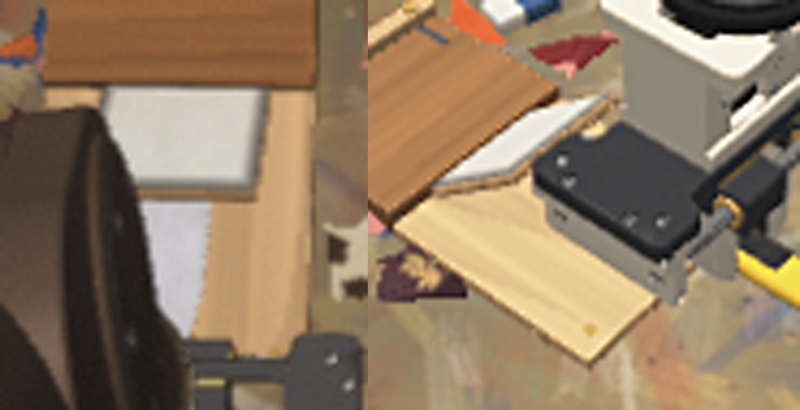

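The panel is tilted about 35° and hinges on the step, with the blade under it. I continue the arc.

Call:
apply_moves([
  [0,0.048,-0.002,0.067,0],
  [0,0.05,-0.002,0.065,0],
  [0,0.055,-0.002,0.06,0],
  [0,0.058,-0.002,0.057,0],
  [0,0.063,-0.002,0.052,0],
  [0,0.065,-0.002,0.048,0],
  [0,0.07,-0.003,0.042,0],
  [0,0.07,-0.003,0.04,0],
  [0,0.075,-0.003,0.032,0],
  [0,0.076,-0.003,0.03,0],
  [0,0,0,0,0],
])

```text
clock: 13.42
position: [0.4826, 0.0119, 0.0803]
ee_rot: [-3.141, 0.077, -0.001]
force: [-0.2, 0.5, -0.3]
width: 0.225
gripper_force: 45.0
```

```bash
python3 - <<'E'
from h import *
look()
E
```

```text
tcp [0.4826 0.0119 0.0803] F [-0.2  0.5 -0.3] clk 13.43
blob [177, 171, 16, 33, 351] [[0.6155, 0.0279], [0.6148, -0.0029], [0.5476, -0.0033], [0.5483, 0.027]] 90.0
```

Call:
apply_moves([
  [0,0.08,-0.003,0,0],
  [0,0.08,-0.003,-0.02,0],
  [0,0.08,-0.003,-0.03,0],
  [0,0.07,-0.003,-0.03,0],
  [0,0.06,-0.002,-0.03,0],
  [0,0.05,-0.002,-0.03,0],
  [0,0.05,-0.002,-0.03,0],
  [0,0,0,0,0],
])

```text
clock: 14.48
position: [0.5104, 0.0108, 0.0698]
ee_rot: [3.141, -0.077, -0.0]
force: [0.2, 0.1, -0.2]
width: 0.221
gripper_force: 45.0
```

```bash
python3 - <<'E'
from h import *
im,d=look();im2,_=imaging.get_image('scene');np.savez('pics/lasts.npz',im=im2)
for uv in [(175,165),(186,160),(200,160),(186,150),(210,160),(186,140),(186,130)]:
    o,r=ray('top',*uv);print(uv,(o+r*d[uv[1],uv[0]]).round(4),im[uv[1],uv[0]])
E
```

```text
tcp [0.5104 0.0108 0.0698] F [ 0.2  0.1 -0.2] clk 14.47
blob [181, 159, 13, 29, 262] [[0.6411, 0.02], [0.6405, -0.0048], [0.5809, -0.0052], [0.5815, 0.0193]] 90.0
(175, 165) [ 0.4994 -0.0419  0.4604] [45 40 37]
(186, 160) [0.6239 0.0027 0.0641] [210 206 209]
(200, 160) [ 0.6343 -0.0207  0.0275] [210 170 121]
(186, 150) [0.6567 0.0082 0.0263] [203 163 117]
(210, 160) [ 0.6373 -0.0401  0.016 ] [151 102  62]
(186, 140) [0.6825 0.0101 0.0144] [148  99  59]
(186, 130) [0.7052 0.0105 0.0132] [153 101  59]
```

The bare wood is now up, with depth on the panel reading about 0.027 at (186,150). I back off before lowering the blade.

Call:
apply_moves([
  [0,-0.25,0.009,0,0],
  [0,-0.35,0.013,0,0],
  [0,-0.35,0.013,0,0],
  [0,-0.2,0.007,0,0],
  [0,0,0,0,0],
])

```text
clock: 15.2
position: [0.4404, 0.0134, 0.0702]
ee_rot: [3.141, -0.077, -0.0]
force: [-0.3, 1.0, -0.5]
width: 0.223
gripper_force: 45.0
```

```bash
python3 - <<'E'
from h import *
im,d=look()
a=cv2.resize(im[105:225,140:240],None,fx=5,fy=5,interpolation=cv2.INTER_CUBIC);cv2.imwrite('pics/g5.png',cv2.cvtColor(a,cv2.COLOR_RGB2BGR))
E
```

```text
tcp [0.4404 0.0134 0.0702] F [-0.3  1.  -0.5] clk 15.2
blob [174, 194, 19, 36, 467] [[0.5671, 0.0334], [0.5663, -0.0032], [0.4946, -0.0037], [0.4955, 0.0323]] 90.0
```

View pics/g5.png

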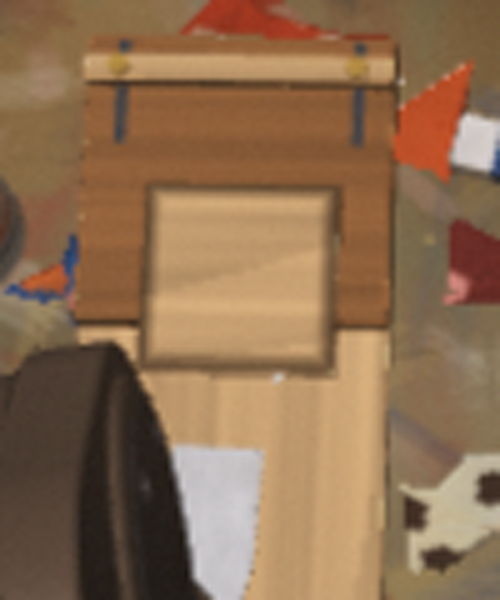

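Crop: the flipped panel is bare-wood up with corners (147,185), (340,187), (332,371), (140,367). The fence front is at y≈84, and the blade tip at (220,447) hangs behind the panel.

```bash
python3 - <<'E'
from h import *
f=lambda x,y,z:onz('top',140+(x+.5)/5-.5,105+(y+.5)/5-.5,z)[:2]
P=[f(*q,.024) for q in((147,185),(340,187),(332,371),(140,367))];print(np.round(P,4),np.mean(P,0).round(4))
e=P[0]-P[1]+P[3]-P[2];print('yaw',np.degrees(np.arctan2(-e[0],e[1])))
A,B=f(84,83,.028),f(394,87,.028);print('fence',A,B);A,B=f(78,324,.018),f(390,327,.018);print('step',A,B)
print('tip mid',f(222,447,.0675))
E
```

```text
[[ 0.6765  0.0439]
 [ 0.6738 -0.036 ]
 [ 0.5953 -0.0326]
 [ 0.5987  0.0454]] [0.6361 0.0052]
yaw -2.2180042394375667
fence [0.72039424 0.07016281] [ 0.71577667 -0.05888796]
step [0.61911335 0.07223473] [ 0.61492578 -0.05585041]
tip mid [0.55505096 0.00543059]
```

Call:
apply_moves([
  [0,0,0,-0.4,0],
  [0,0,0,-0.25,0],
  [0,0,0,-0.07,0],
  [0,0.2,-0.007,0,0],
  [0,0.2,-0.007,0,0],
  [0,0.16,-0.006,0,0],
  [0,0,0,0,0],
  [0,0,0,0,0],
])

```text
clock: 16.25
position: [0.4745, 0.0121, 0.0268]
ee_rot: [3.141, -0.078, -0.001]
force: [-0.4, -0.4, -0.4]
width: 0.229
gripper_force: 45.0
```

```bash
python3 - <<'E'
from h import *
im,d=look()
for u in(178,181,184):
  o=[]
  for v in range(176,192,2):
    q,r=ray('top',u,v);o.append((q+r*d[v,u]).round(3)[[0,2]].tolist())
  print(u,o)
E
```

```text
tcp [0.4745 0.0121 0.0268] F [-0.4 -0.4 -0.4] clk 16.25
blob [183, 182, 13, 31, 282] [[0.5919, 0.0154], [0.5913, -0.0092], [0.529, -0.0095], [0.5295, 0.0147]] 90.0
178 [[0.5, 0.414], [0.496, 0.417], [0.494, 0.417], [0.491, 0.42], [0.489, 0.42], [0.486, 0.423], [0.483, 0.423], [0.48, 0.426]]
181 [[0.507, 0.387], [0.503, 0.393], [0.5, 0.395], [0.497, 0.397], [0.494, 0.399], [0.491, 0.401], [0.488, 0.402], [0.485, 0.407]]
184 [[0.602, 0.025], [0.598, 0.025], [0.599, 0.004], [0.595, 0.004], [0.586, 0.022], [0.581, 0.024], [0.578, 0.022], [0.492, 0.375]]
```

Call:
apply_moves([
  [0,0.1,-0.004,0.005,0],
  [0,0.08,-0.003,0,0],
  [0,0.08,-0.003,0,0],
  [0,0.08,-0.003,0,0],
  [0,0.08,-0.003,0,0],
  [0,0.08,-0.003,0,0],
  [0,0.08,-0.003,0,0],
  [0,0.08,-0.003,0,0],
  [0,0.08,-0.003,0,0],
  [0,0,0,0,0],
])

```text
clock: 17.55
position: [0.5199, 0.0105, 0.0272]
ee_rot: [-3.141, 0.078, -0.001]
force: [-0.1, 0.2, -1.4]
width: 0.224
gripper_force: 45.0
```

```bash
python3 - <<'E'
from h import *
im,d=look();cv2.imwrite('pics/raw6.png',cv2.cvtColor(im,cv2.COLOR_RGB2BGR))
for u in(184,195):
  o=[]
  for v in range(116,182,3):
    q,r=ray('top',u,v);o.append((q+r*d[v,u]).round(3)[[0,2]].tolist())
  print(u,o)
E
```

```text
tcp [0.5199 0.0105 0.0272] F [-0.1  0.2 -1.4] clk 17.55
blob [186, 161, 11, 26, 201] [[0.6366, 0.0096], [0.6361, -0.0111], [0.5829, -0.0113], [0.5833, 0.0091]] 90.0
184 [[0.731, 0.028], [0.726, 0.022], [0.723, 0.015], [0.712, 0.026], [0.704, 0.027], [0.697, 0.03], [0.691, 0.027], [0.685, 0.027], [0.679, 0.024], [0.672, 0.026], [0.545, 0.385], [0.539, 0.391], [0.534, 0.395], [0.531, 0.395], [0.526, 0.399], [0.521, 0.401], [0.517, 0.404], [0.513, 0.404], [0.508, 0.409], [0.504, 0.409], [0.5, 0.411], [0.498, 0.407]]
195 [[0.732, 0.023], [0.724, 0.026], [0.721, 0.018], [0.711, 0.025], [0.704, 0.027], [0.697, 0.028], [0.69, 0.028], [0.684, 0.027], [0.677, 0.028], [0.67, 0.03], [0.665, 0.026], [0.659, 0.026], [0.651, 0.028], [0.645, 0.028], [0.639, 0.027], [0.634, 0.022], [0.627, 0.025], [0.621, 0.023], [0.614, 0.024], [0.608, 0.024], [0.602, 0.021], [0.596, 0.023]]
```

Call:
apply_moves([
  [0,0.02,-0.001,0,0],
  [0,0.02,-0.001,0,0],
  [0,0,0,0,0],
])

```text
clock: 17.98
position: [0.5217, 0.0104, 0.0271]
ee_rot: [3.141, -0.077, 0.0]
force: [0.3, -0.2, -0.8]
width: 0.228
gripper_force: 45.0
```

Call:
apply_moves([
  [0,0.015,-0.0005,0,0],
  [0,0.015,-0.0005,0,0],
  [0,0,0,0,0],
])

```text
clock: 18.35
position: [0.5236, 0.0103, 0.0271]
ee_rot: [3.141, -0.077, 0.0]
force: [-1.5, -0.7, -0.3]
width: 0.226
gripper_force: 45.0
```

Call:
apply_moves([
  [0,0.01,-0.0004,0,0],
  [0,0,0,0,0],
])

```text
clock: 18.6
position: [0.5241, 0.0103, 0.0271]
ee_rot: [3.141, -0.077, 0.0]
force: [0.2, 0.7, -0.7]
width: 0.224
gripper_force: 45.0
```

Call:
apply_moves([
  [0,0.01,-0.0004,0,0],
  [0,0,0,0,0],
])

```text
clock: 18.85
position: [0.5247, 0.0102, 0.0271]
ee_rot: [3.141, -0.077, -0.0]
force: [-0.7, 0.7, -1.3]
width: 0.221
gripper_force: 45.0
```

Call:
apply_moves([
  [0,0.01,-0.0004,0,0],
  [0,0,0,0,0],
])

```text
clock: 19.1
position: [0.5249, 0.0102, 0.027]
ee_rot: [3.14, -0.078, -0.001]
force: [-2.2, -1.4, -0.3]
width: 0.227
gripper_force: 45.0
```

Call:
apply_moves([
  [0,0.005,-0.0002,0,0],
  [0,0,0,0,0],
])

```text
clock: 19.35
position: [0.525, 0.0101, 0.027]
ee_rot: [3.14, -0.077, -0.002]
force: [-3.7, -0.2, -1.0]
width: 0.222
gripper_force: 45.0
```

Call:
apply_moves([
  [0,0.005,-0.0002,0,0],
  [0,0,0,0,0],
])

```text
clock: 19.6
position: [0.5251, 0.01, 0.0269]
ee_rot: [3.14, -0.078, -0.002]
force: [-5.9, -1.8, -0.7]
width: 0.229
gripper_force: 45.0
```

```bash
cat > f.py <<'E'
from h import *
F=[]
for i in range(6):
    imaging.get_image('top');o=observe();F.append(np.r_[o['position'],o['force']])
F=np.array(F);print(F.mean(0).round(4),F[:,3].round(1),o['clock'])
E
python3 f.py
```

```text
[ 0.5251  0.01    0.0269 -5.6761 -0.5971 -0.6019] [-5.3 -6.4 -5.1 -5.9 -5.4 -5.9] 19.9
```

Call:
apply_moves([
  [0,0.004,0,0,0],
  [0,0,0,0,0],
])

```text
clock: 20.15
position: [0.5252, 0.01, 0.0269]
ee_rot: [3.14, -0.078, -0.003]
force: [-5.8, 0.0, -0.3]
width: 0.222
gripper_force: 45.0
```

```bash
python3 f.py
```

```text
[ 0.5252  0.01    0.0269 -5.5686 -0.9724  0.3045] [-4.9 -5.1 -5.7 -5.8 -5.6 -6.3] 20.45
```

Call:
apply_moves([
  [0,0.005,0,0,0],
  [0,0,0,0,0],
])

```text
clock: 20.7
position: [0.5253, 0.01, 0.0268]
ee_rot: [3.14, -0.078, -0.003]
force: [-6.0, -0.9, 0.2]
width: 0.228
gripper_force: 45.0
```

```bash
python3 f.py
```

```text
[ 0.5253  0.0099  0.0268 -6.0201 -1.2597 -0.1503] [-6.4 -5.5 -5.8 -6.4 -6.3 -5.7] 21.0
```

Call:
apply_moves([
  [0,0.01,0,0,0],
  [0,0,0,0,0],
])

```text
clock: 21.25
position: [0.5254, 0.0098, 0.0266]
ee_rot: [3.14, -0.078, -0.005]
force: [-7.8, -1.6, 0.9]
width: 0.226
gripper_force: 45.0
```

```bash
python3 f.py; python3 - <<'E'
from h import *
im,d=imaging.get_image('top')
a=cv2.resize(im[105:200,140:240],None,fx=6,fy=6,interpolation=cv2.INTER_CUBIC)
im,_=imaging.get_image('scene');b=cv2.resize(im[165:260,155:255],None,fx=6,fy=6,interpolation=cv2.INTER_CUBIC)
c=cv2.resize(np.hstack([a,b]),(800,380));cv2.imwrite('pics/g6.png',cv2.cvtColor(c,cv2.COLOR_RGB2BGR))
E
```

```text
[ 0.5254  0.0098  0.0267 -6.9392 -1.4035 -0.0291] [-6.8 -6.4 -7.  -7.  -7.3 -7.2] 21.55
```

View pics/g6.png

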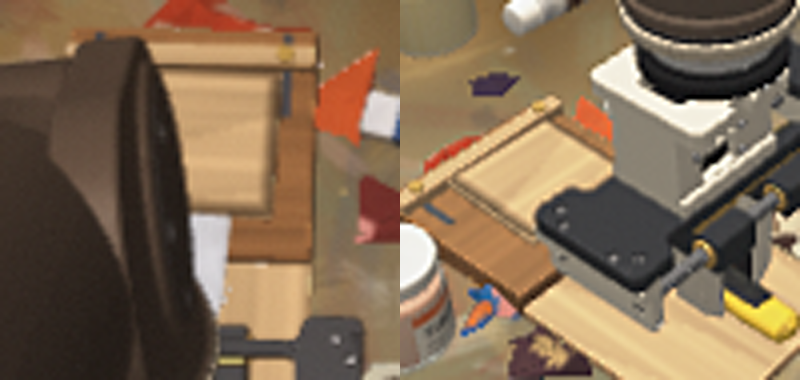

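The panel lies bare side up against the fence at 6.9 N (left half, far edge at y≈68, square to the fence). I hold it there.

Call:
apply_moves([
  [0,0,0,0,0],
  [0,0,0,0,0],
  [0,0,0,0,0],
  [0,0,0,0,0],
  [0,0,0,0,0],
  [0,0,0,0,0],
  [0,0,0,0,0],
  [0,0,0,0,0],
  [0,0,0,0,0],
  [0,0,0,0,0],
])

```text
clock: 22.9
position: [0.5254, 0.0098, 0.0267]
ee_rot: [3.14, -0.078, -0.005]
force: [-7.4, 0.1, 0.4]
width: 0.227
gripper_force: 45.0
```

```bash
python3 f.py
```

```text
[ 0.5254  0.0098  0.0267 -6.8942 -1.0234  0.0947] [-6.4 -6.7 -7.  -8.2 -6.1 -7. ] 23.2
```

Call:
apply_moves([
  [0,-0.03,0.001,0,0],
  [0,-0.08,0.003,0,0],
  [0,-0.25,0.009,0,0],
  [0,-0.35,0.013,0,0],
  [0,-0.4,0.015,0.2,0],
  [0,-0.5,0.018,0.3,0],
  [0,-0.5,0.018,0.23,0],
  [0,-0.3,0.011,0,0],
  [0,0,0,0,0],
])

```text
clock: 24.32
position: [0.3811, 0.0156, 0.0712]
ee_rot: [-3.14, 0.076, -0.0]
force: [-0.1, -0.2, -0.5]
width: 0.228
gripper_force: 45.0
```

```bash
python3 - <<'E'
from h import *
im,d=look()
z=im[108:180,150:222];np.savez('pics/fin.npz',im=im,d=d)
a=cv2.resize(im[100:220,140:300],None,fx=5,fy=5,interpolation=cv2.INTER_CUBIC);cv2.imwrite('pics/g7.png',cv2.cvtColor(a,cv2.COLOR_RGB2BGR))
E
```

```text
tcp [0.3811 0.0156 0.0712] F [-0.1 -0.2 -0.5] clk 24.32
blob [172, 225, 19, 15, 273] [[0.5036, 0.0364], [0.5028, 0.0004], [0.4747, 0.0002], [0.4755, 0.036]] 90.0
```

View pics/g7.png

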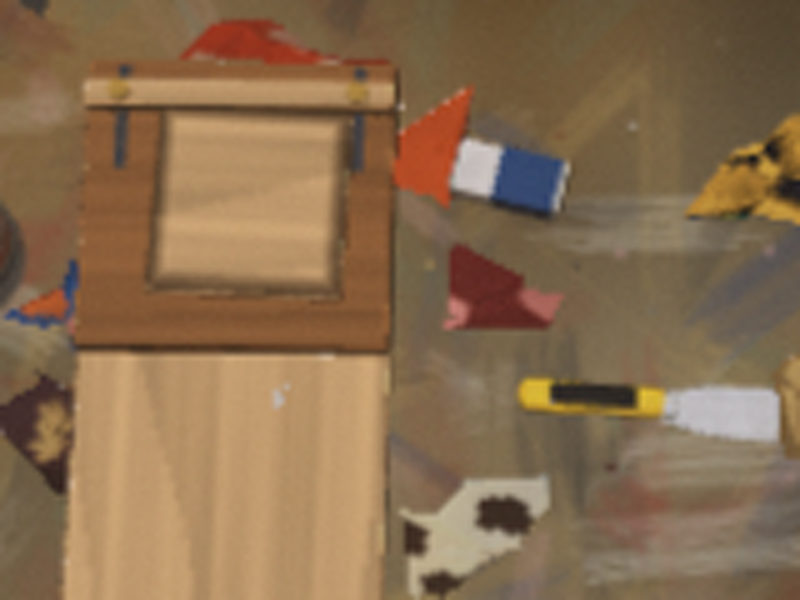

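The panel sits flush and square against the fence (near edge at y≈290, parallel to the fence at y≈107). That was my 11th viewed picture, one over the allowance of 10, so I view no more and check by numbers only. The scraper goes back to its old spot by the reverse path.

Call:
apply_moves([
  [0,0.155,-0.44,0,0.315],
  [0,0.155,-0.44,0,0.315],
  [0,0.155,-0.44,0,0.315],
  [0,0.155,-0.44,0,0.315],
  [0,0.155,-0.44,0,0.315],
  [0,0.155,-0.44,0,0.315],
  [0,0.155,-0.44,0,0.315],
  [0,0.155,-0.44,0,0.315],
  [0,0.155,-0.44,0,0.315],
  [0,0.155,-0.44,0,0.315],
  [0,0.155,-0.44,0,0.315],
  [0,0.155,-0.44,0,0.315],
])

```text
clock: 25.88
position: [0.4951, -0.3028, 0.0705]
ee_rot: [1.896, 2.504, 0.001]
force: [-0.1, -0.2, -0.2]
width: 0.222
gripper_force: 45.0
```

Call:
apply_moves([
  [0,0,0,-0.5,0],
  [0,0,0,-0.4,0],
  [0,0,0,-0.1,0],
  [0,0,0,0,0],
  [0,0,0,0,0],
])

```text
clock: 26.5
position: [0.4949, -0.3016, 0.0118]
ee_rot: [1.901, 2.499, 0.001]
force: [-0.4, -0.4, -0.8]
width: 0.225
gripper_force: 45.0
```

Call:
apply_moves([
  [0,0,0,-0.07,0],
  [0,0,0,-0.05,0],
  [0,0,0,-0.015,0],
  [0,0,0,0,0],
  [0,0,0,0,0],
])

```text
clock: 27.12
position: [0.4942, -0.3014, 0.0034]
ee_rot: [1.902, 2.5, -0.0]
force: [-1.3, 0.7, 6.7]
width: 0.226
gripper_force: 45.0
```

Call:
apply_moves([
  [30,0,0,0,0],
  [45,0,0,0,0],
  [60,0,0,0,0],
  [60,0,0,0,0],
  [60,0,0,0,0],
  [60,0,0,0.1,0],
  [60,0,0,0.3,0],
  [60,0,0,0.6,0],
  [60,0,0,0.8,0],
  [60,0,0,0.8,0],
  [60,0,0,0,0],
])

```text
clock: 28.5
position: [0.4966, -0.3022, 0.1642]
ee_rot: [1.897, 2.493, 0.002]
force: [1.6, -0.8, -0.6]
width: 0.6
gripper_force: 0.0
```

```bash
python3 - <<'E'
from h import *
im,d=look()
g=np.load('pics/fin.npz')['im'].astype(int)
m0=np.load('pics/top0.png.npz');a=m0['im'].astype(int)
print('panel area diff vs after push',abs(im[108:170,152:220].astype(int)-g[108:170,152:220]).mean())
D=abs(im.astype(int)-a).max(2)>60;n,l,s,c=cv2.connectedComponentsWithStats(D.astype(np.uint8))
print('changed vs start',[s[i].tolist() for i in range(1,n) if s[i,4]>12])
# blade depth heights & yellow
for u,v in[(290,243),(300,241),(310,238),(318,235),(327,231)]:
    o,r=ray('top',u,v);print((u,v),(o+r*d[v,u]).round(4),(o+r*m0['d'][v,u]).round(4)[2])
im2,_=imaging.get_image('scene');b=np.load('pics/scene0.png.npz')['im'].astype(int)
D=abs(im2.astype(int)-b).max(2)>60;n,l,s,c=cv2.connectedComponentsWithStats(D.astype(np.uint8));print('scene',[s[i].tolist() for i in range(1,n) if s[i,4]>12])
E
```

```text
tcp [ 0.4966 -0.3022  0.1642] F [ 1.6 -0.8 -0.6] clk 28.5
panel area diff vs after push 3.3055819101834283
changed vs start [[414, 76, 22, 6, 60], [350, 82, 73, 110, 1620], [434, 83, 32, 20, 293], [411, 107, 24, 25, 333], [444, 110, 10, 6, 27], [471, 113, 41, 232, 5589], [173, 124, 34, 32, 913], [376, 137, 7, 7, 24], [331, 145, 24, 51, 256], [441, 145, 9, 7, 32], [484, 167, 6, 4, 16], [165, 173, 43, 40, 1373], [500, 172, 12, 13, 91], [335, 174, 7, 18, 39], [427, 174, 3, 7, 13], [363, 184, 76, 61, 1391], [362, 192, 23, 25, 57], [381, 192, 24, 20, 313], [358, 207, 6, 15, 18], [353, 213, 8, 14, 58], [354, 227, 41, 42, 592], [284, 229, 30, 8, 44], [379, 235, 18, 12, 72], [432, 235, 7, 8, 31], [404, 247, 59, 49, 1088], [427, 251, 18, 11, 93], [408, 297, 8, 6, 22], [423, 331, 13, 3, 20], [450, 333, 14, 7, 72], [432, 340, 16, 25, 36], [498, 350, 14, 4, 37], [477, 358, 8, 5, 26], [486, 359, 26, 11, 145], [413, 370, 35, 14, 234], [478, 374, 29, 10, 102]]
(290, 243) [ 0.4638 -0.2001 -0.0016] -0.003
(300, 241) [ 0.4674 -0.2205 -0.0018] -0.0009
(310, 238) [ 0.4729 -0.241  -0.0008] 0.0003
(318, 235) [ 0.4779 -0.2568  0.0047] 0.0053
(327, 231) [ 0.4838 -0.2732  0.018 ] 0.015
scene [[312, 0, 11, 29, 109], [360, 0, 3, 11, 15], [316, 34, 4, 12, 24], [315, 46, 40, 24, 194], [330, 50, 14, 2, 15], [505, 51, 7, 6, 22], [508, 61, 4, 8, 17], [326, 62, 20, 5, 56], [319, 65, 39, 35, 866], [503, 81, 6, 15, 23], [285, 83, 31, 16, 281], [291, 101, 24, 11, 125], [316, 100, 19, 4, 26], [508, 104, 4, 8, 14], [312, 106, 25, 5, 42], [349, 109, 17, 13, 74], [311, 114, 4, 17, 29], [337, 118, 8, 10, 55], [334, 123, 2, 11, 14], [169, 195, 36, 25, 293], [299, 194, 10, 15, 15], [312, 203, 4, 10, 13], [197, 216, 49, 36, 840], [505, 243, 5, 6, 16], [478, 281, 11, 37, 197]]
```

```bash
python3 -c "
from cell import arm
print(arm.sign_off())"
```

```text
the job is handed in; nothing more can be done
None
```

Job handed in at about 29 s: the panel is flipped bare-wood side up and was pressed square against the fence at about 7 N for over a second, and the scraper lies flat on the bench where it started; I did view 11 pictures, one over the limit of 10.

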